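# Fit the saw blade and wind up its tension

### The arm

A 7-joint arm with a two-finger parallel gripper is mounted at the origin on a cart in front of the work surface, level with it; the furniture and walls round the work are solid. World frame = base frame: x ahead of the robot, y to its left, z up, the work surface at z = 0. Lengths are in m, angles in rad, forces in N, time in s.
With the tool pointing down it reaches from about 0.35 to 0.9 m from the base axis. Payload 8.1 kg.
Tool frame: the origin (TCP) lies midway between the tips of the shut fingers; the grasp point (between the pads) lies 19 mm behind it; z points along the fingers, y is the direction in which the jaws open and shut (so a half turn about z gives the same grasp; the last joint's range is limited). The gripper opens to 92 mm and grips with 3 to 60 N. Pads are 19 mm wide; open, the fingers measure 130 mm over their backs; the gripper's body (75 mm by 190 mm) begins 47 mm behind the grasp point.
Start: joints at [-1.415, 0.434, 0.025, 1.573, -0.012, 1.134, -0.075], TCP at [0.16, 0.604, 0.227] pointing down, gripper open.
Joint ranges: [-2.62, 2.62], [-0.44, 2.09], [-1.27, 1.32], [0.08, 2.57], [-1.32, 4.46], [0.12, 2], [-2.74, 2.74]. Speed limits (rad/s): [2.22, 2.22, 3.01, 3.01, 3.14, 3.14, 3.14].

### API

Orientations are given as a rotation vector (axis times angle).
In Python, from cell import monitor, get_image, get_calibration, workorder, look_for, masks_of gives the robot as it stands.
- The arm moves only by the shell command python3 -m crank 'ROWS' [FORCE]. ROWS is JSON, a list of rows, each a list of 3 entries, a list of its own where there are three numbers: the shift along the tool's x, y, z in cm, then the turn about the tool's z in degrees, then the closure in counts, from 0 (fully open) to 255 (shut). A call has 1 to 5 rows; each row shifts and turns the commanded pose from where the row before left it, along the tool's axes as they then stand; what a row does not reach is not made up. A row lasts 1/10 s, in which the tool goes at most 50 mm and 8.59 degrees, less where a joint would pass 70% of its speed; a pose out of reach is approached as far as the arm can. A call with a gripper value outside its range is refused whole. The fingers move at their own pace and stop on an object; FORCE is the grip in N (left out, the last holds). Time passes only in rows, so rows that do not move let the fingers close. It gives the time, the measured TCP pose, the force and the opening at its end, in the units of the state.
- monitor.observe(): the state, without advancing time (a new reading comes with each control period).
- get_image(name): name is "side" or "top"; returns (picture, depth): 420x560x3 uint8, red, green, blue; 420x560 float32, m along the optical axis (not along the pixel's ray), 0 where there is no reading.
- get_calibration(name): a dict with "fx", "fy", "cx", "cy" (pixels), "R" (3x3) and "t" (3): a world point X has camera coordinates R X + t. Camera axes: x right, y down, z forward; pixel columns grow to the right and rows downward; lengths in m; the calibration is good to about 2 mm. A picture is of the moment at which its call begins. get_calibration takes no time and is no camera call.
- workorder.sign_off(): hands the job in, once; it reports no verdict.
Trained networks look in the newest picture that a camera, given by its name, has taken for a name from the list of things; names that differ only in an ending like _2 or _b are one class to them, and where a whole thing is asked for, a point or a joint stands for the part that bears it (a point fixed in the world has none). Each returns a list of dicts, best first, with "score" (0 to 1); they miss things now and then, are a little off and sometimes report something else, mostly with a low value. They report only what shows in the picture. A call takes as long as a camera call.
- look_for(label, camera): "location" ([x, y, z] in m, in world coordinates, good to about 4 mm: the middle of the surface that is visible of it).
- masks_of(label, camera): "region" (420x560 bool, what is visible of it).
The state is a dict: "clock": time; "joints": joint angles; "dq": joint speeds; "joint_efforts": joint torques, N m; "position": TCP position; "ee_rot": TCP orientation; "force": force on the tool from outside, world axes, zero at the start; "ft_torque": the same for the moment, N m; "width": opening from 0.0 (shut) to 1.0 (fully open).
Only numpy, scipy, OpenCV 4.12 (cv2) and the standard library are available. Lean on these libraries where they do the work, as an engineer would, in place of code of your own. Each camera call takes 0.05 s, during which the arm holds its last target.

### The job

Fit the guarded saw blade flat onto the two posts of the specimen saw frame, round hole over the fixed post and slot over the sliding post, and let go of it. Then wind the tension wheel clockwise by its crank knob until the resistance has risen from the idle drag to a firm 16 newtons or so at the knob, no tighter, and let go, leaving the wheel there. Leave the beaker, dropper bottle and vial where they stand.

Things in the scene. Friction and masses are not known exactly. Their poses are not given: they have to be found in the camera images.
- saw_frame: Fixed grey bench saw frame, base plate 110 (x) by 360 (y) mm, 12 mm thick. Origin on the worktop under the middle of the frame's working line; its y axis runs along the frame, from the wheel (at y = -180 mm) to the fixed post (at y = +100 mm); z up.
- anchor_post: The fixed post: blue block 75 x 30 mm, flat top (the seat) 35 mm above the worktop, carrying an upright steel pin of 10 mm diameter, 19 mm tall, its top 4 mm tapered. Origin on the pin's axis at worktop level; axes as the frame's.
- anchor_seat (a point): Point on the fixed post's pin axis at seat height (35 mm above the worktop). The blade's underside lies at this height when fitted.
- slide_mid (a point): Point on the frame's working line, 178 mm from the fixed pin, at seat height: the sliding post's pin (10 mm diameter, 19 mm tall, same seat height) stands within 7 mm of here along the frame's y axis when the wheel is slack; exactly where differs each time and is not measured. Winding draws it away from the fixed post, by 5 mm a radian.
- blade: Loose steel saw blade, 0.18 kg, strip 34 (x) x 230 (y) x 4 (z) mm with an orange guard over its middle. Origin at the centre of its underside, z up, y towards the end with the round hole. Round hole 14 mm wide at y = +90 mm; slot 14 mm wide and 36 mm long, centred at y = -90 mm. It lies on the worktop at first. Fitted, its y axis points along the frame's y axis; the slot then takes the sliding pin wherever it starts, with at least 3 mm to spare at the ends.
- blade_grip (a point): Centre of the guard's finger ridge, to pinch the blade by: ridge 12 mm thick (blade x), 70 mm long (blade y), standing from 4 to 32 mm above the blade's underside; this point is 18 mm above the underside, at the middle of the blade.
- blade_hole (a point): Centre of the blade's round hole, at the underside.
- wheel_axis (a point): On the upright axis of the tension wheel (aluminium disc, 116 mm diameter, top of rim 80 mm above the worktop), at the height of the knob's middle, 102 mm above the worktop. The wheel starts at its slack stop, turns clockwise seen from above to tighten (9 rad at most; 4 to 8 rad are needed) and stays where it is left.
- knob_mid (a point): Middle of the upright black crank knob: 18 mm diameter, 83 to 121 mm above the worktop, 50 mm from the wheel's axis, spins freely on its pin. Force to move it along its circle: 10 N while slack; once taut it rises about 0.8 N per 10 mm of travel. Proper tension: 16 N (14.5 to 19); overstrained above 22 N. At rest it reads 1 to 3 N less than in motion. At the slack stop it is on the frame's -x side of the axis.
- beaker: Glass beaker with spout, 71 x 76 x 86 mm, origin at the centre of its underside; bystander.
- dropper: Brown dropper bottle with black bulb, 34 mm diameter, 109 mm tall, origin at the centre of its underside; bystander.
- vial: Small glass vial with pale cap, 24 mm diameter, 54 mm tall, origin at the centre of its underside; bystander.

How it is judged:
By the outcome, as a careful person would: the job done as asked, in the order asked, and still so for the second after the job is handed in, with the robot touching nothing.
It also fails if it takes over 72 s, if anything falls off the work surface, if the arm or the gripper's body presses on something with over 40 N, if the wrist force passes 120 N, or if a joint passes its speed limit or range.

## Working session

There is one attempt and no reset: what is moved stays moved. The work goes in short steps, Python scripts to look and compute and a shell command to move; the robot and the scene stay as the last step left them, time stands still between calls to the robot, and variables do not carry over. Pictures are saved under pics/ and viewed, and the job is handed in when it is done.

```bash
ls; mkdir -p pics; python3 - <<'E'
from cell import monitor,get_image,get_calibration
import cv2
s=monitor.observe(); print(s)
for n in("side","top"):
    im,d=get_image(n); cv2.imwrite(f"pics/{n}0.png",im[:,:,::-1]); print(n,get_calibration(n))
E
```

```text
pics
{'clock': 0.0, 'joints': array([-1.41458694,  0.435262  ,  0.02496027,  1.57408873, -0.01161322,
        1.13398452, -0.07510426]), 'dq': array([-0.00117385,  0.00170132,  0.00105262, -0.00083409,  0.00115201,
       -0.00072445,  0.00078603]), 'joint_efforts': array([ 9.61826336e-04, -6.67871904e+01,  9.86006297e-01, -3.14460218e+01,
       -6.02407311e-02,  4.29772201e-02,  1.88463505e-04]), 'position': array([0.15987025, 0.60368408, 0.22592381]), 'ee_rot': array([-4.05498965e-01, -3.11523320e+00,  2.50637409e-03]), 'force': array([-0.31808733,  0.60209126,  1.00160271]), 'ft_torque': array([-0.06813784,  0.03313011, -0.02135918]), 'width': 1.0028041681739537}
side {'fx': 500.060277161019, 'fy': 500.060277161019, 'cx': 279.0222015415135, 'cy': 210.4512232370461, 'R': array([[ 0.94322389, -0.33215104,  0.00209272],
       [-0.17494696, -0.5021405 , -0.84690524],
       [ 0.28235129,  0.79845514, -0.53173973]]), 't': array([-0.54363272,  0.14128081,  1.31764872])}
top {'fx': 428.7093842928547, 'fy': 428.7093842928547, 'cx': 273.5882266829049, 'cy': 208.94499290813783, 'R': array([[ 0.00732967, -0.99993005, -0.00928293],
       [-0.99394727, -0.0062676 , -0.10967924],
       [ 0.10961338,  0.01003065, -0.99392369]]), 't': array([-0.06522109,  0.59123737,  1.11512238])}
```

View pics/side0.png

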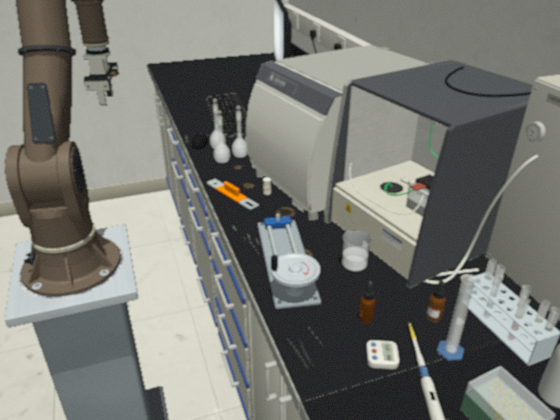

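View pics/top0.png

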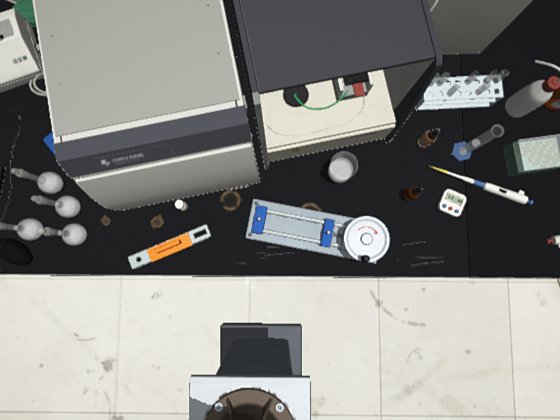

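The side view shows the arm parked to the left. The top view shows the blade at about (170,246), the frame from (255,218) to the wheel at (366,238), and the knob at about (365,259). Next I'll zoom in and measure.

```bash
cat > h.py <<'E'
import numpy as np,cv2
from cell import *
def w(cam,u,v,z=None,depth=None):
    """pixel -> world, by plane z or depth"""
    c=get_calibration(cam);R=np.array(c["R"]);t=np.array(c["t"])
    r=np.array([(u-c["cx"])/c["fx"],(v-c["cy"])/c["fy"],1.])
    if depth is not None: return R.T@(r*depth-t)
    o=-R.T@t; d=R.T@r
    return o+d*(z-o[2])/d[2]
def px(cam,X):
    c=get_calibration(cam);p=np.array(c["R"])@X+np.array(c["t"])
    return np.array([c["fx"]*p[0]/p[2]+c["cx"],c["fy"]*p[1]/p[2]+c["cy"]])
E
python3 - <<'E'
from h import *
im,d=get_image("top"); np.save("top0.npy",d)
crop=im[185:280,120:400,::-1]
cv2.imwrite("pics/top0z.png",cv2.resize(crop[:,:140],None,fx=5.7,fy=5.7,interpolation=cv2.INTER_CUBIC)[:,:800])
cv2.imwrite("pics/top0y.png",cv2.resize(im[185:280,240:400,::-1],None,fx=5,fy=5,interpolation=cv2.INTER_CUBIC))
for l in["blade","blade_grip","blade_hole","anchor_post","anchor_seat","slide_mid","wheel_axis","knob_mid","saw_frame"]:
    r=look_for(l,"top"); print(l,[(np.round(a["location"],4),round(a["score"],2)) for a in r[:2]])
for l in ["blade","knob_mid","anchor_post"]:
    for a in masks_of(l,"top")[:2]:
        m=a["region"]; v,u=np.nonzero(m); print(l,a["score"],m.sum(),u.mean(),v.mean(),cv2.minAreaRect(np.c_[u,v].astype(np.float32)))
E
```

```text
blade [(array([0.4867, 0.2236, 0.0087]), 0.91)]
blade_grip [(array([0.4938, 0.23  , 0.0093]), 0.62), (array([0.5999, 0.1853, 0.0545]), 0.35)]
blade_hole [(array([0.4859, 0.228 , 0.0089]), 0.89)]
anchor_post [(array([ 0.5636, -0.028 ,  0.035 ]), 0.74)]
anchor_seat [(array([ 0.5612, -0.0204,  0.0351]), 0.85), (array([ 0.5364, -0.1814,  0.0211]), 0.3)]
slide_mid [(array([ 0.5357, -0.1775,  0.0231]), 0.88), (array([0.6009, 0.1852, 0.0556]), 0.51)]
wheel_axis [(array([ 0.5152, -0.2936,  0.0768]), 0.92)]
knob_mid [(array([ 0.4616, -0.2823,  0.1207]), 0.58)]
saw_frame [(array([ 0.5359, -0.181 ,  0.0235]), 0.87)]
blade 0.83 1006 165.94135188866798 247.55666003976143 ((168.3935089111328, 246.5443878173828), (13.769229888916016, 83.53845977783203), 67.38013458251953)
knob_mid 0.42 57 364.9298245614035 257.64912280701753 ((365.0, 257.5), (7.0, 8.0), 90.0)
anchor_post 0.84 339 258.7581120943953 218.46902654867256 ((258.79730224609375, 218.71621704101562), (12.658721923828125, 28.441024780273438), 9.462321281433105)
```

```bash
python3 - <<'E'
from h import *
im,d=get_image("side")
cv2.imwrite("pics/side0z.png",cv2.resize(im[165:315,190:350,::-1],None,fx=4,fy=4,interpolation=cv2.INTER_CUBIC))
E
```

```text
(no output)
```

View pics/top0z.png

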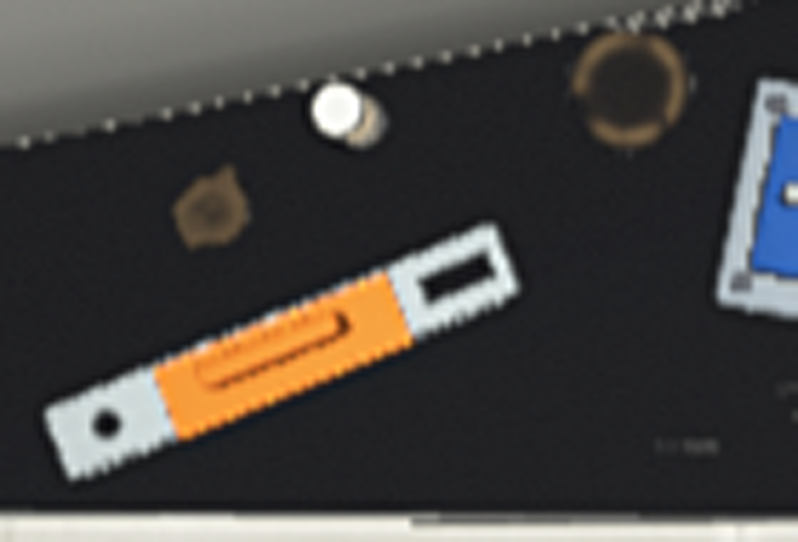

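View pics/top0y.png

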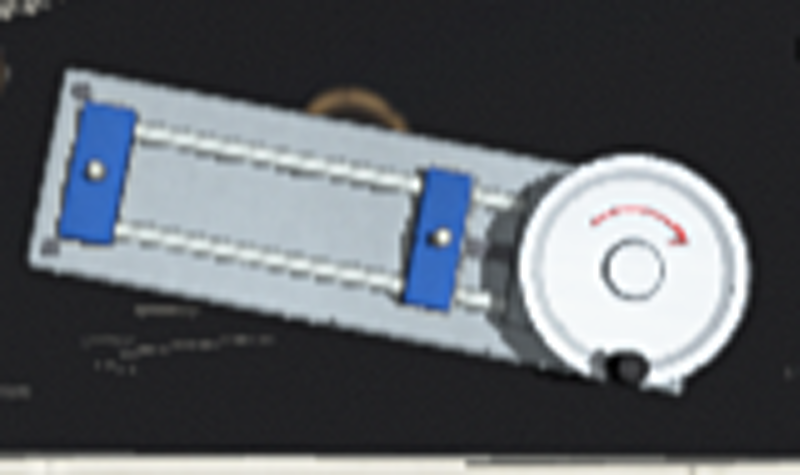

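View pics/side0z.png

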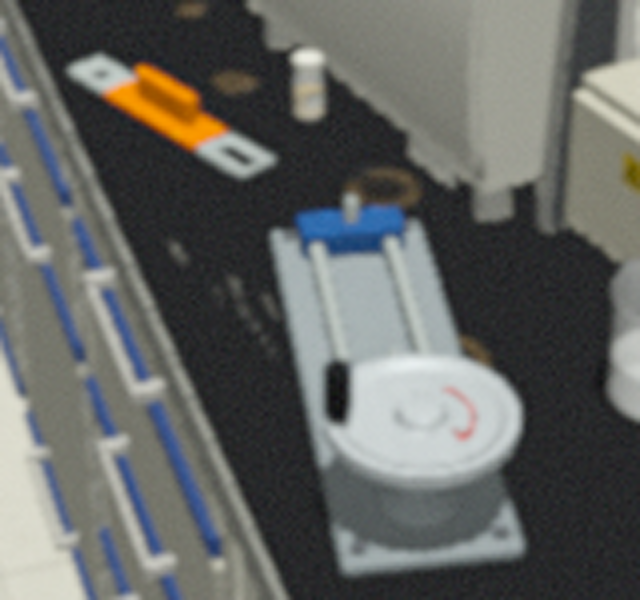

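```bash
python3 - <<'E'
from h import *
A=lambda X,Y,z:w("top",120+(X+.5)/5.7-.5,185+(Y+.5)/5.7-.5,z)
B=lambda X,Y,z:w("top",240+(X+.5)/5-.5,185+(Y+.5)/5-.5,z)
h=A(106,425,.004);s=A(457,277,.004)
print("blade",h,s,np.linalg.norm(h-s),(h+s)/2)
C=[A(45,408,.004),A(75,480,.004),A(493,222,.004),A(520,292,.004)]
l=(C[0]+C[1])/2;r=(C[2]+C[3])/2;print("corners",(l+r)/2,np.linalg.norm(l-r),np.degrees(np.arctan2(*(l-r)[:2][::-1])),np.degrees(np.arctan2(*(h-s)[:2][::-1])))
print("ridge top",A(200,370,.032),A(345,315,.032))
p=B(95,170,.054);q=B(441,236,.054);wh=B(634,269,.083);k=B(630,366,.121);rim=B(634,270,.08)
for n,x in dict(p=p,q=q,wh=wh,k=k,rim=rim).items():print(n,x)
for a in(q,wh):
  print(np.linalg.norm((p-a)[:2]),np.degrees(np.arctan2(*(p-a)[:2][::-1])))
print(np.linalg.norm((k-rim)[:2]))
# base plate corners z=.012
for X,Y in[(67,70),(30,263),(680,393)]: print("base",B(X,Y,.012))
# post top corners
for P in[(82,103),(137,110),(117,243),(60,235)]: print(B(*P,.035))
E
```

```text
blade [0.45531319 0.30577804 0.004     ] [0.52694029 0.14014521 0.004     ] 0.18045685071017414 [0.49112674 0.22296163 0.004     ]
corners [0.49145478 0.22201132 0.004     ] 0.22934738445968322 113.24483397155535 113.38583016409025
ridge top [0.48133854 0.2538523  0.032     ] [0.5073855  0.18695148 0.032     ]
p [ 0.56357459 -0.02233154  0.054     ]
q [ 0.53022039 -0.20316598  0.054     ]
wh [ 0.51249686 -0.29732651  0.083     ]
k [ 0.46373329 -0.28677904  0.121     ]
rim [ 0.51211792 -0.29793669  0.08      ]
0.1838847399014665 79.54947255095172
0.27969834766835383 79.47775977267005
0.04965446014970324
base [ 0.621979   -0.00452239  0.012     ]
base [0.51650939 0.01418176 0.012     ]
base [ 0.44932232 -0.33548761  0.012     ]
[ 0.60113727 -0.01412153  0.035     ]
[ 0.59755369 -0.04356717  0.035     ]
[ 0.52642794 -0.03359095  0.035     ]
[ 0.53046891 -0.00326776  0.035     ]
```

```bash
python3 - <<'E'
from h import *
d=np.load("top0.npy");c=get_calibration("top")
v,u=np.mgrid[:420,:560]
P=np.stack([(u-c["cx"])/c["fx"]*d,(v-c["cy"])/c["fy"]*d,d],-1)
W=(P-c["t"])@np.array(c["R"])
m=(d>0)&(W[...,2]>.06)&(W[...,0]>.4)
for y in np.arange(.45,-.45,-.05):
    s=m&(abs(W[...,1]-y)<.025); 
    out=[]
    for lo,hi in((.06,.12),(.12,.2),(.2,.35),(.35,.6)):
        k=s&(W[...,2]>lo)&(W[...,2]<hi); out.append(round(float(np.percentile(W[...,0][k],2)),3) if k.sum()>5 else None)
    print(round(y,2),out)
for uu,vv in [(150,253),(152,249),(168,247),(172,250),(160,256),(185,242)]:
    print(uu,vv,W[vv,uu])
for l in["beaker","dropper","vial"]:
    get_image("top");r=look_for(l,"top");print(l,[(np.round(a["location"],3),a["score"]) for a in r[:2]])
E
```

```text
0.45 [0.508, 0.514, None, None]
0.4 [None, None, None, 0.801]
0.35 [None, 0.578, 0.583, 0.638]
0.3 [0.58, 0.579, 0.586, 0.641]
0.25 [0.591, 0.59, 0.596, 0.648]
0.2 [0.602, 0.6, 0.607, 0.659]
0.15 [0.613, 0.611, 0.618, 0.669]
0.1 [0.623, 0.622, 0.628, 0.683]
0.05 [0.635, 0.633, 0.639, 0.694]
0.0 [0.645, 0.643, 0.65, 0.703]
-0.05 [0.71, 0.715, 0.719, 0.74]
-0.1 [0.732, 0.739, None, 0.776]
-0.15 [0.742, 0.751, None, 0.786]
-0.2 [0.678, 0.761, 0.852, 0.797]
-0.25 [0.47, 0.771, 0.836, 0.807]
-0.3 [0.461, 0.468, 0.867, 0.817]
-0.35 [0.473, 0.79, 0.797, 0.813]
-0.4 [0.628, 0.788, 0.797, None]
150 253 [0.47214106 0.27359806 0.0062144 ]
152 249 [0.48292082 0.26724753 0.01074262]
168 247 [0.48819571 0.21848278 0.03249543]
172 250 [0.48068941 0.21430903 0.00508883]
160 256 [0.46425045 0.24589409 0.00695951]
185 242 [0.50255843 0.17914977 0.00702442]
beaker [(array([ 0.706, -0.242,  0.034]), 0.7), (array([ 0.564, -0.026,  0.035]), 0.63)]
dropper [(array([ 0.634, -0.423,  0.056]), 0.58)]
vial [(array([0.601, 0.186, 0.052]), 0.51)]
```

```bash
python3 -m crank '[[[0,0,0],8.5,140],[[0,0,0],8.5,140],[[0,0,0],8.5,140],[[0,0,0],8.5,140],[[0,0,0],8.5,140]]' 40; python3 -m crank '[[[0,0,0],8.5,140],[[0,0,0],0.9,140],[[0,0,0],0,140],[[0,0,0],0,140]]'; cat >> h.py <<'E'
from scipy.spatial.transform import Rotation as Ro
def st(show=True):
    s=monitor.observe();M=Ro.from_rotvec(s["ee_rot"]).as_matrix()
    if show: print("t",s["clock"],"p",np.round(s["position"],4),"yaw",round(np.degrees(np.arctan2(M[1,0],M[0,0])),2),"zax",np.round(M[:,2],3),"F",np.round(s["force"],1),"w",round(s["width"],3),"j",np.round(s["joints"],2))
    return s,M
def to(target):
    s,M=st(); print("delta tool cm",np.round(M.T@(np.array(target)-s["position"])*100,2))
E
python3 -c "
from h import *
to([.480,.234,.12])"
```

```text
clock: 1.6
position: [0.1599, 0.6042, 0.2268]
ee_rot: [-1.515, -2.752, -0.0]
force: [0.0, 0.8, 0.5]
width: 0.614
clock: 2.0
position: [0.1599, 0.6042, 0.2268]
ee_rot: [-1.723, -2.627, -0.0]
force: [-0.3, 0.5, 0.4]
width: 0.451
t 2.0 p [0.1599 0.6042 0.2268] yaw 113.46 zax [-0.  0. -1.] F [-0.3  0.5  0.4] w 0.451 j [-1.55  0.44  0.23  1.59 -0.11  1.13 -0.89]
delta tool cm [-46.7   14.62  10.67]
```

```bash
python3 -m crank '[[[-3.9,1.2,0],0,140],[[-3.9,1.2,0],0,140],[[-3.9,1.2,0],0,140],[[-3.9,1.2,0],0,140],[[-3.9,1.2,0],0,140]]'; python3 -m crank '[[[-3.9,1.2,0],0,140],[[-3.9,1.2,0],0,140],[[-3.9,1.2,0],0,140],[[-3.9,1.2,0],0,140],[[-3.9,1.2,0],0,140]]';  python3 -m crank '[[[-3.9,1.2,0],0,140],[[-3.8,1.4,0],0,140],[[0,0,4],0,140],[[0,0,4],0,140],[[0,0,0],0,140]]';python3 -c "
from h import *
to([.480,.234,.010])
im,d=get_image('side'); cv2.imwrite('pics/side1.png',cv2.resize(im[60:240,140:340,::-1],None,fx=4,fy=4,interpolation=cv2.INTER_CUBIC)[:600])"
```

```text
clock: 2.5
position: [0.2931, 0.4474, 0.2269]
ee_rot: [-1.724, -2.626, -0.001]
force: [0.7, 1.0, -0.4]
width: 0.45
clock: 3.0
position: [0.4252, 0.2919, 0.227]
ee_rot: [1.724, 2.626, 0.001]
force: [0.8, 1.8, 0.2]
width: 0.453
clock: 3.5
position: [0.4758, 0.2311, 0.1428]
ee_rot: [-1.724, -2.622, 0.011]
force: [-0.6, -0.5, -1.0]
width: 0.449
t 3.5 p [0.4758 0.2311 0.1428] yaw 113.35 zax [-0.007 -0.004 -1.   ] F [-0.6 -0.5 -1. ] w 0.449 j [-0.84  0.39  0.39  1.93 -0.19  0.87  0.04]
delta tool cm [ 0.12  0.61 13.28]
```

View pics/side1.png

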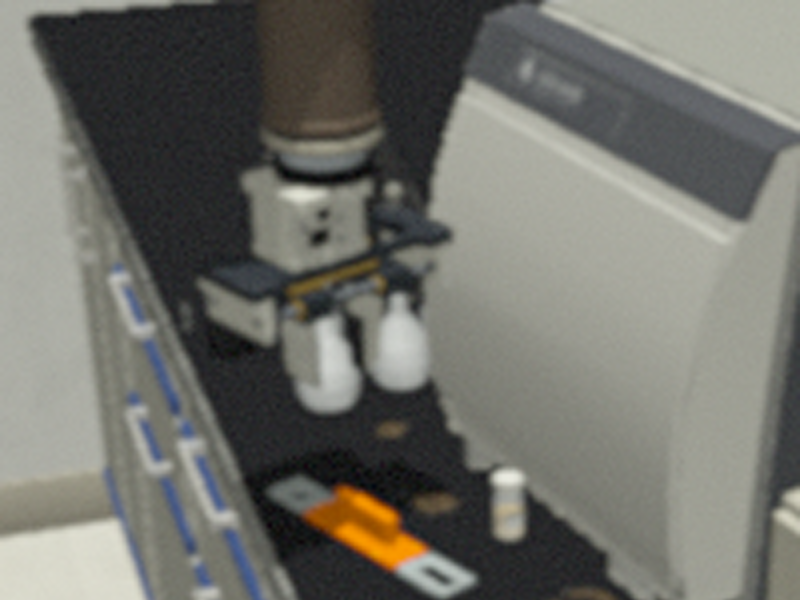

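```bash
python3 -c "
from h import *
to([.480,.234,.010])"
```

```text
t 3.55 p [0.4772 0.2319 0.1454] yaw 113.34 zax [-0.004 -0.003 -1.   ] F [-0.9  0.3  0.9] w 0.453 j [-0.85  0.38  0.39  1.92 -0.18  0.87  0.04]
delta tool cm [ 0.09  0.41 13.54]
```

The gripper hangs about level above the blade, at (330,330) in the crop, and clears the instrument. Descending.

```bash
python3 -m crank '[[[0,0.2,3],0,140],[[0,0,3],0,140],[[0,0,2],0,140],[[0,0,1],0,140],[[0,0,0],0,140]]'; python3 -m crank '[[[0,0,0],0,140],[[0,0,0],0,140]]';python3 -c "
from h import *
to([.480,.234,.010])
im,d=get_image('side'); cv2.imwrite('pics/side2.png',cv2.resize(im[120:220,190:300,::-1],None,fx=6,fy=6,interpolation=cv2.INTER_CUBIC)[:600])"
```

```text
clock: 4.05
position: [0.4807, 0.2341, 0.0573]
ee_rot: [-1.726, -2.625, -0.0]
force: [-0.1, -0.1, 0.2]
width: 0.452
clock: 4.25
position: [0.4814, 0.2342, 0.0582]
ee_rot: [1.727, 2.623, 0.004]
force: [0.5, -0.3, 0.2]
width: 0.448
t 4.25 p [0.4814 0.2342 0.0582] yaw 113.29 zax [ 0.002  0.001 -1.   ] F [ 0.5 -0.3  0.2] w 0.448 j [-0.8   0.51  0.33  1.99 -0.26  0.68  0.11]
delta tool cm [ 0.03 -0.15  4.82]
```

View pics/side2.png

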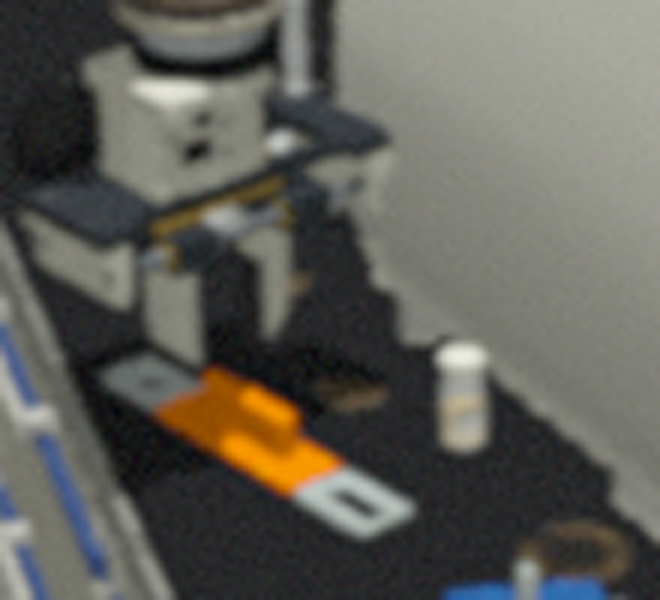

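The fingers, at (175,340) and (275,320), straddle the ridge, whose top is about (265,410). Down and close.

```bash
python3 -m crank '[[[0,-0.1,2],0,140],[[0,0,1.5],0,140],[[0,0,1],0,140],[[0,0,0.3],0,140],[[0,0,0],0,140]]'; python3 -c "
from h import *
st()"
```

```text
clock: 4.8
position: [0.4796, 0.2332, 0.0088]
ee_rot: [-1.728, -2.624, 0.0]
force: [-0.6, 0.1, 0.4]
width: 0.452
t 4.8 p [0.4796 0.2332 0.0088] yaw 113.26 zax [-0. -0. -1.] F [-0.6  0.1  0.4] w 0.452 j [-0.76  0.59  0.29  2.02 -0.3   0.57  0.14]
```

```bash
python3 -m crank '[[[0,0,-0.1],0,200],[[0,0,0],0,235],[[0,0,0],0,255],[[0,0,0],0,255],[[0,0,0],0,255]]' 40; python3 -m crank '[[[0,0,0],0,255],[[0,0,0],0,255],[[0,0,0],0,255]]'; python3 -m crank '[[[0,0,-2],0,255],[[0,0,-3],0,255],[[0,0,-3],0,255],[[0,0,-3],0,255],[[0,0,-3],0,255]]';python3 -c "
from h import *
st()
for c in('side','top'):
  im,d=get_image(c); cv2.imwrite('pics/%s3.png'%c,im[...,::-1])"
```

```text
clock: 5.3
position: [0.4806, 0.2337, 0.0103]
ee_rot: [1.727, 2.623, 0.003]
force: [3.0, 0.8, 5.1]
width: 0.127
clock: 5.6
position: [0.4806, 0.2338, 0.0103]
ee_rot: [1.727, 2.623, 0.003]
force: [2.8, 2.1, 5.7]
width: 0.132
clock: 6.1
position: [0.4783, 0.2326, 0.1503]
ee_rot: [-1.728, -2.623, 0.003]
force: [0.5, 0.7, -2.1]
width: 0.126
t 6.1 p [0.4783 0.2326 0.1503] yaw 113.25 zax [-0.002 -0.001 -1.   ] F [ 0.5  0.7 -2.1] w 0.126 j [-0.85  0.38  0.4   1.92 -0.19  0.88  0.04]
```

View pics/side3.png

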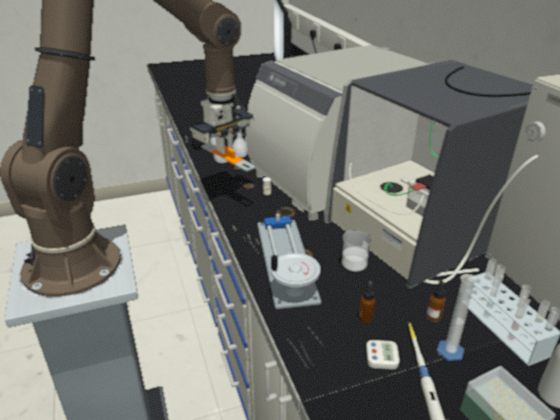

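View pics/top3.png

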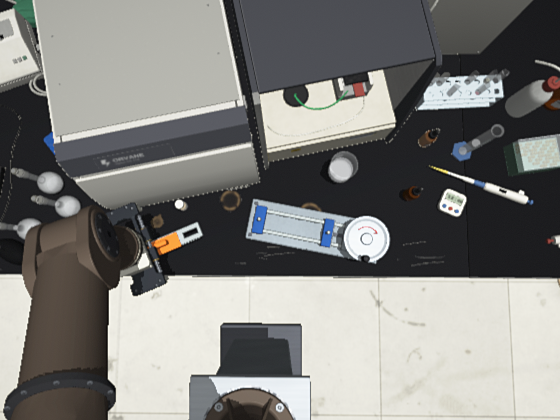

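The blade is held by its ridge: side (235,155), top (180,240), with the slot end visible. I'll measure the slot to get the in-hand offset.

```bash
python3 -c "
from h import *
im,d=get_image('top'); cv2.imwrite('pics/top3z.png',cv2.resize(im[210:270,130:220,::-1],None,fx=8,fy=8,interpolation=cv2.INTER_CUBIC))
s,M=st(); u=M[:,0]
to([.5499,-.0965,.1503])
for k in(-.1046,-.1296): 
  X=s['position']+k*u; X[2]=s['position'][2]-.0063; p=px('top',X); print(X,((p-[130,210])+.5)*8-.5)
"
```

```text
t 6.25 p [0.4797 0.2335 0.1508] yaw 113.27 zax [ 0.001  0.001 -1.   ] F [-0.2 -0.1 -2.3] w 0.123 j [-0.85  0.38  0.4   1.92 -0.19  0.88  0.04]
t 6.25 p [0.4797 0.2335 0.1508] yaw 113.27 zax [ 0.001  0.001 -1.   ] F [-0.2 -0.1 -2.3] w 0.123 j [-0.85  0.38  0.4   1.92 -0.19  0.88  0.04]
delta tool cm [-3.309e+01 -6.590e+00  1.000e-02]
[0.52105631 0.1374196  0.14452434] [485.71849263 183.6053322 ]
[0.5309334  0.11445348 0.14452434] [562.91629404 151.26493726]
```

View pics/top3z.png

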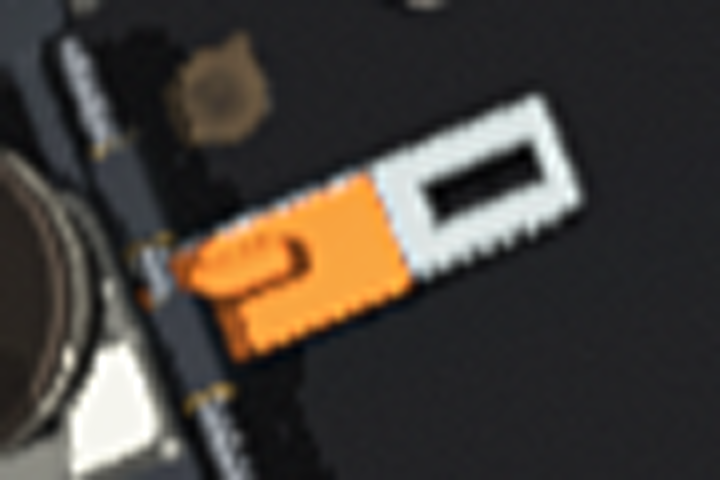

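The slot is at (482,183) and the blade end at (563,150), both within about 1 mm of prediction. Turn to the frame heading.

```bash
python3 -m crank '[[[-4,0,0],0,255],[[-4,0,0],0,255],[[-4,0,0],0,255],[[-4,0,0],0,255],[[0,0,0],8.5,255]]'; python3 -m crank '[[[0,0,0],8.5,255],[[0,0,0],8.5,255],[[0,0,0],8.3,255],[[0,0,0],0,255],[[0,0,0],0,255]]';python3 -c "
from h import *
to([.5497,-.0968,.1503])"
```

```text
clock: 6.75
position: [0.5432, 0.0784, 0.1483]
ee_rot: [1.927, 2.48, -0.006]
force: [-0.5, 0.4, -1.3]
width: 0.126
clock: 7.25
position: [0.5409, 0.0857, 0.1482]
ee_rot: [-2.411, -2.012, 0.006]
force: [-3.3, -1.4, -3.1]
width: 0.129
t 7.25 p [0.5409 0.0857 0.1482] yaw 79.69 zax [-0.004 -0.001 -1.   ] F [-3.3 -1.4 -3.1] w 0.129 j [-0.68  0.43  0.58  1.89 -0.29  0.91 -0.14]
delta tool cm [-17.8    4.13  -0.19]
```

```bash
python3 -m crank '[[[-1,-2.5,0],0,255],[[-4,0,0],0,255],[[-4,0,0],0,255],[[-4,0,0],0,255]]'; python3 -m crank '[[[-3,0,0],0,255],[[-1.6,3,0],0,255],[[0,3,0],0,255],[[0,0,0],0,255],[[0,0,0],0,255]]';python3 -c "
from h import *
to([.5497,-.0968,.1503])
for c in('side','top'):
  im,d=get_image(c); cv2.imwrite('pics/%s4.png'%c,im[...,::-1])"
```

```text
clock: 7.65
position: [0.494, -0.038, 0.1496]
ee_rot: [2.41, 2.015, 0.0]
force: [1.4, 0.3, -1.2]
width: 0.124
clock: 8.15
position: [0.5448, -0.0934, 0.1491]
ee_rot: [-2.413, -2.011, 0.001]
force: [-0.8, -0.0, -2.5]
width: 0.13
t 8.15 p [ 0.5448 -0.0934  0.1491] yaw 79.61 zax [-0.001 -0.    -1.   ] F [-0.8 -0.  -2.5] w 0.13 j [-0.36  0.44  0.6   1.88 -0.31  0.91  0.21]
delta tool cm [-0.25  0.54 -0.12]
```

View pics/side4.png

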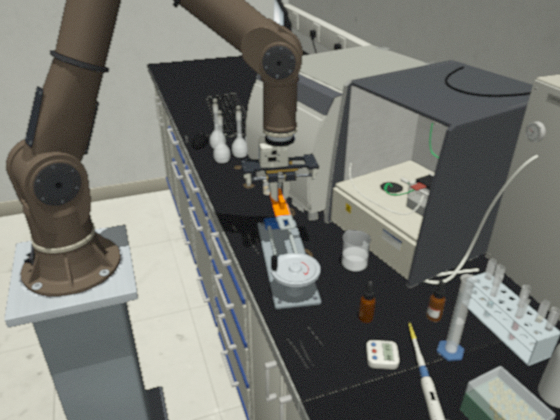

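View pics/top4.png

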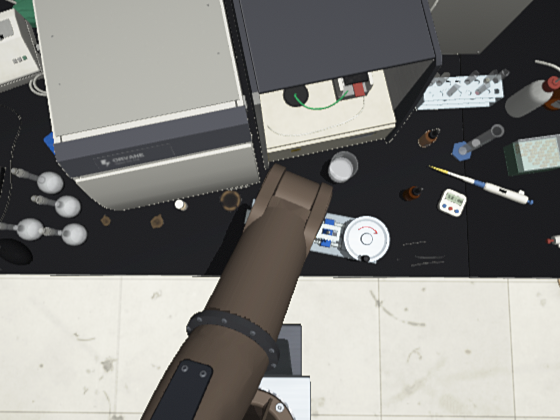

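The blade is over the frame. The arm hides the hole end in the top view. In the side view the slot end is at about (287,222). Adjusting and lowering.

```bash
python3 -m crank '[[[-0.2,0.4,2],0,255],[[0,0,2],0,255],[[0,0,2],0,255],[[0,0,0.5],0,255],[[0,0,0],0,255]]';python3 -m crank '[[[0,0,0],0.1,255],[[0,0,0],0,255]]'; python3 -c "
from h import *
to([.5497,-.0968,.085])
im,d=get_image('side'); cv2.imwrite('pics/side5.png',cv2.resize(im[170:270,235:345,::-1],None,fx=6,fy=6,interpolation=cv2.INTER_CUBIC))
im,d=get_image('top'); cv2.imwrite('pics/top5.png',cv2.resize(im[190:260,240:340,::-1],None,fx=8,fy=8,interpolation=cv2.INTER_CUBIC))"
```

```text
clock: 8.75
position: [0.5475, -0.0954, 0.0844]
ee_rot: [-2.414, -2.008, 0.002]
force: [-1.0, -0.1, -1.6]
width: 0.128
clock: 8.95
position: [0.5491, -0.0959, 0.0858]
ee_rot: [2.417, 2.006, 0.002]
force: [0.2, -0.5, -1.6]
width: 0.126
t 8.95 p [ 0.5491 -0.0959  0.0858] yaw 79.38 zax [ 0.002  0.    -1.   ] F [ 0.2 -0.5 -1.6] w 0.126 j [-0.31  0.53  0.55  1.93 -0.38  0.79  0.27]
delta tool cm [-0.08  0.08  0.08]
```

View pics/side5.png

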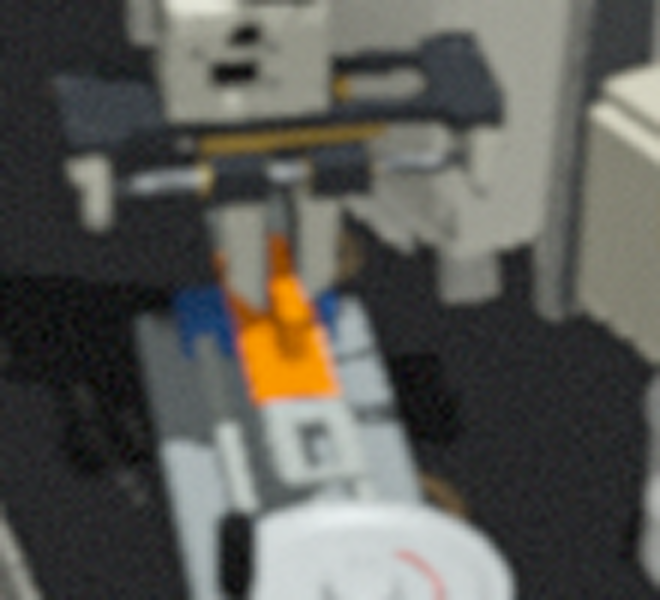

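View pics/top5.png

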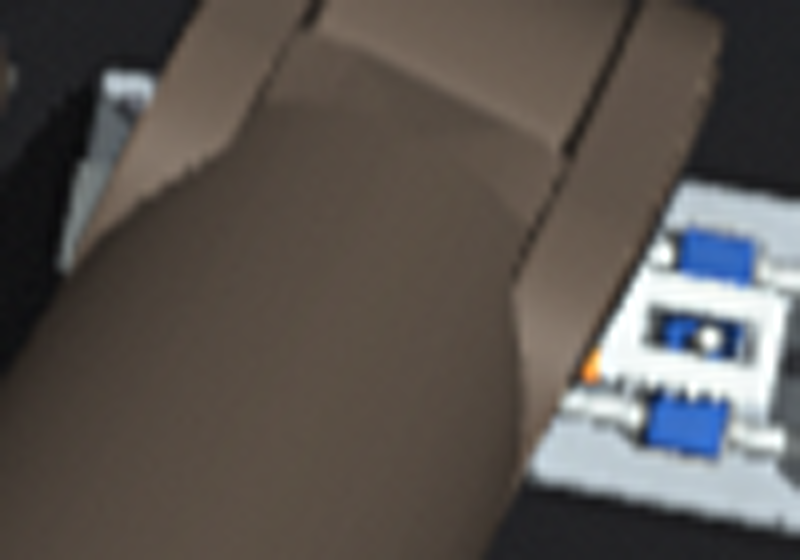

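```bash
python3 -c "
from h import *
D=lambda X,Y,z:w('top',240+(X+.5)/8-.5,190+(Y+.5)/8-.5,z)
z=.0793
# slot corners
for P in[(650,308),(750,325),(742,360),(646,347)]: print(D(*P,z))
c=np.mean([D(*P,z) for P in[(650,308),(750,325),(742,360),(646,347)]],0)
e=(D(785,292,z)+D(768,415,z))/2
s,M=st();u=M[:,0]
print('slot c',c,'end',e)
for x in(c,e): d=x-s['position']; print('rel tool x,y mm',d@M[:,0]*1e3,d@M[:,1]*1e3)
print('pin',D(710,337,.054))
p=np.array([.56357,-.02233,0]);q=np.array([.53022,-.20317,0]);f=(p-q)/np.linalg.norm(p-q)
need=p-.18*f;print('need',need,'shift needed tool mm',M.T@((need-c)*[1,1,0])*1e3)
"
```

```text
[ 0.53817986 -0.18247548  0.0793    ]
[ 0.53297171 -0.2142744   0.0793    ]
[ 0.52180941 -0.21164352  0.0793    ]
[ 0.52573762 -0.1811441   0.0793    ]
t 9.05 p [ 0.549  -0.0959  0.0855] yaw 79.38 zax [ 0.001  0.    -1.   ] F [ 0.4 -0.3 -0.8] w 0.127 j [-0.31  0.53  0.55  1.93 -0.38  0.79  0.27]
slot c [ 0.52967465 -0.19738437  0.0793    ] end [ 0.5239904  -0.22263096  0.0793    ]
rel tool x,y mm -103.30861737758957 -0.3037766177507274
rel tool x,y mm -129.17033271385696 -1.2378360332074871
pin [ 0.5305228  -0.20450233  0.054     ]
need [ 0.53092539 -0.19934505  0.        ] shift needed tool mm [-1.69659035e+00  1.59065454e+00  1.66617044e-03]
```

```bash
python3 -m crank '[[[-0.13,0.12,0.8],0,255],[[0,0,0.7],0,255],[[0,0,0],0,255],[[0,0,0],0,255]]';python3 -c "
from h import *
to([.5498,-.0971,.066])
im,d=get_image('side'); cv2.imwrite('pics/side6.png',cv2.resize(im[195:260,255:325,::-1],None,fx=9,fy=9,interpolation=cv2.INTER_CUBIC))
im,d=get_image('top'); cv2.imwrite('pics/top6.png',cv2.resize(im[205:255,300:350,::-1],None,fx=12,fy=12,interpolation=cv2.INTER_CUBIC))"
```

```text
clock: 9.45
position: [0.5491, -0.0974, 0.0693]
ee_rot: [-2.417, -2.005, 0.001]
force: [-0.1, 0.1, -2.0]
width: 0.13
t 9.45 p [ 0.5491 -0.0974  0.0693] yaw 79.36 zax [-0.001 -0.    -1.   ] F [-0.1  0.1 -2. ] w 0.13 j [-0.3   0.55  0.54  1.94 -0.4   0.76  0.28]
delta tool cm [0.05 0.06 0.33]
```

View pics/top6.png

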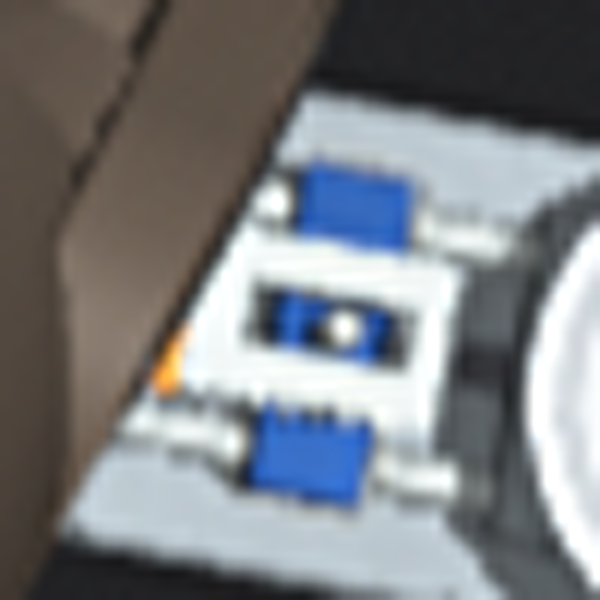

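View pics/side6.png

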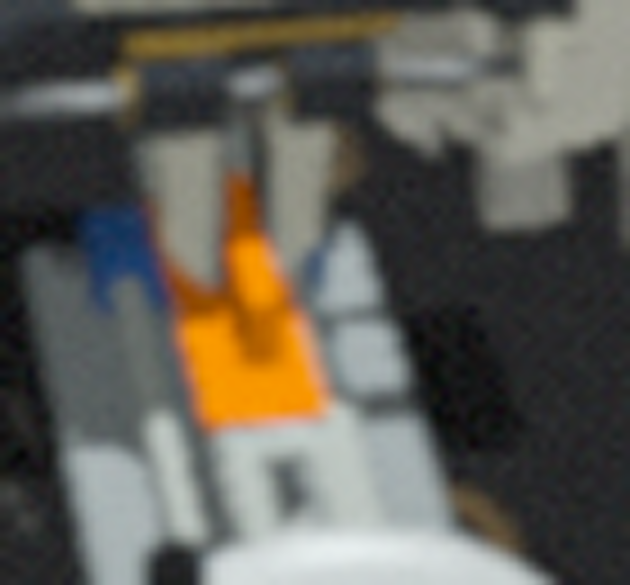

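The slot at (327,325) surrounds the sliding pin at (346,327), centred across the blade within about 0.6 mm. Inserting slowly while watching force.

```bash
python3 -m crank '[[[0,0.03,0.4],0,255],[[0,0,0.3],0,255],[[0,0,0],0,255]]';python3 -c "
from h import *
to([.5498,-.0971,.0453])"; python3 -m crank '[[[0,0,0.3],0,255],[[0,0,0],0,255]]';python3 -c "
from h import *
to([.5498,-.0971,.0453])"
```

```text
clock: 9.85
position: [0.5494, -0.0973, 0.0623]
ee_rot: [-2.417, -2.006, 0.001]
force: [-0.1, -0.6, -2.1]
width: 0.127
t 9.85 p [ 0.5494 -0.0973  0.0623] yaw 79.37 zax [-0.001  0.    -1.   ] F [-0.1 -0.6 -2.1] w 0.127 j [-0.29  0.56  0.53  1.94 -0.41  0.74  0.29]
delta tool cm [0.03 0.03 1.7 ]
clock: 10.05
position: [0.5495, -0.0974, 0.0594]
ee_rot: [-2.417, -2.006, 0.0]
force: [-0.3, -0.2, -1.3]
width: 0.127
t 10.05 p [ 0.5495 -0.0974  0.0594] yaw 79.37 zax [-0.  0. -1.] F [-0.3 -0.2 -1.3] w 0.127 j [-0.29  0.57  0.53  1.95 -0.41  0.74  0.29]
delta tool cm [0.03 0.02 1.41]
```

```bash
python3 -m crank '[[[0,0,0.3],0,255],[[0,0,0.3],0,255],[[0,0,0],0,255]]'; python3 -m crank '[[[0,0,0.3],0,255],[[0,0,0.3],0,255],[[0,0,0],0,255]]';python3 -c "
from h import *
to([.5498,-.0971,.0453])"
```

```text
clock: 10.35
position: [0.5495, -0.0974, 0.0533]
ee_rot: [-2.417, -2.006, 0.001]
force: [0.2, 0.0, -0.6]
width: 0.129
clock: 10.65
position: [0.5495, -0.0973, 0.0473]
ee_rot: [-2.417, -2.006, 0.001]
force: [0.2, 0.1, -2.4]
width: 0.124
t 10.65 p [ 0.5495 -0.0973  0.0473] yaw 79.37 zax [-0.001  0.    -1.   ] F [ 0.2  0.1 -2.4] w 0.124 j [-0.28  0.58  0.51  1.95 -0.43  0.71  0.3 ]
delta tool cm [0.03 0.03 0.2 ]
```

```bash
python3 -m crank '[[[0,0,0.15],0,255],[[0,0,0.05],0,255],[[0,0,0],0,255],[[0,0,0],0,255]]'; python3 -c "
from h import *
to([.5498,-.0971,.0453])"
```

```text
clock: 11.05
position: [0.5498, -0.0974, 0.0458]
ee_rot: [2.418, 2.006, 0.0]
force: [-0.4, -0.3, -2.1]
width: 0.123
t 11.05 p [ 0.5498 -0.0974  0.0458] yaw 79.37 zax [ 0.  0. -1.] F [-0.4 -0.3 -2.1] w 0.123 j [-0.28  0.59  0.51  1.95 -0.43  0.71  0.31]
delta tool cm [ 0.03 -0.01  0.05]
```

```bash
python3 -m crank '[[[0,0,0.1],0,255],[[0,0,0],0,255],[[0,0,0],0,255]]'; python3 -m crank '[[[0,0,0],0,215],[[0,0,0],0,215],[[0,0,0],0,190],[[0,0,0],0,190],[[0,0,0],0,190]]'; python3 -c "
from h import *
st()"
```

```text
clock: 11.35
position: [0.5499, -0.0975, 0.0453]
ee_rot: [2.418, 2.006, 0.001]
force: [-1.6, 0.7, 6.3]
width: 0.127
clock: 11.85
position: [0.5498, -0.0974, 0.0447]
ee_rot: [-2.418, -2.006, -0.0]
force: [1.3, -0.2, -0.8]
width: 0.253
t 11.85 p [ 0.5498 -0.0974  0.0447] yaw 79.37 zax [ 0.  0. -1.] F [ 1.3 -0.2 -0.8] w 0.253 j [-0.28  0.59  0.51  1.95 -0.43  0.71  0.31]
```

The blade touched the seat (+6 N) and is released. Retract, then check the fit.

```bash
python3 -m crank '[[[0,0,-1],0,190],[[0,0,-2],0,190],[[0,0,-4],0,160],[[0,0,-4],0,160],[[0,0,-4],0,160]]'; python3 -m crank '[[[-4,0,0],0,160],[[-4,-2,0],0,160],[[-4,-2,0],0,160],[[-4,-2,0],0,160],[[0,0,0],0,160]]'; python3 -c "
from h import *
to([.4637,-.2868,.150])
for c in('side','top'):
  im,d=get_image(c); cv2.imwrite('pics/%s7.png'%c,cv2.resize(im[190:290,230:390,::-1],None,fx=5,fy=5,interpolation=cv2.INTER_CUBIC))"
```

```text
clock: 12.35
position: [0.5494, -0.0977, 0.1969]
ee_rot: [2.418, 2.005, -0.0]
force: [1.5, -0.1, 0.3]
width: 0.371
clock: 12.85
position: [0.4567, -0.2494, 0.1961]
ee_rot: [2.426, 1.994, -0.002]
force: [0.4, -0.2, 0.6]
width: 0.368
t 12.85 p [ 0.4567 -0.2494  0.1961] yaw 78.82 zax [ 0.    -0.002 -1.   ] F [ 0.4 -0.2  0.6] w 0.368 j [-0.13  0.33  0.69  1.91 -0.25  0.99  0.47]
delta tool cm [-3.53  1.41  4.61]
```

View pics/side7.png

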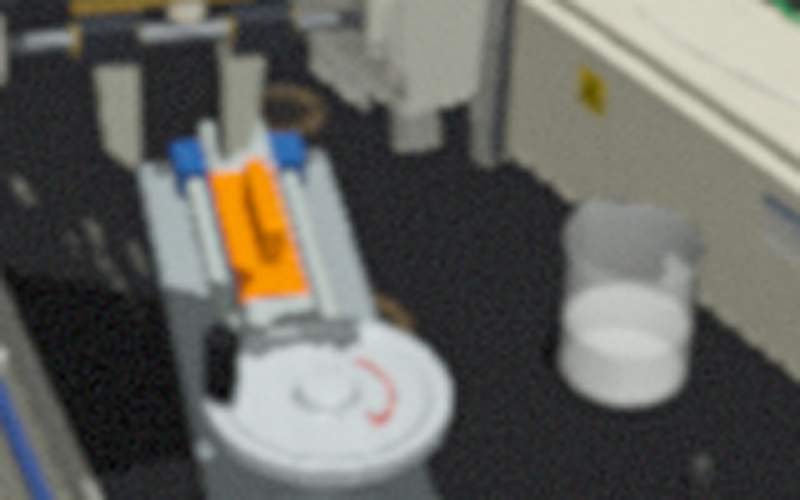

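View pics/top7.png

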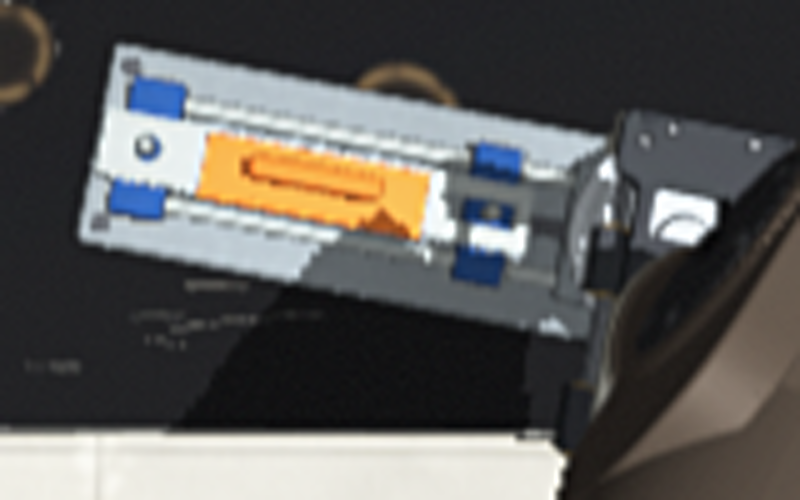

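The fit is good. In the top view the fixed pin shows through the hole at (147,147), the sliding pin through the slot at (490,212), and the blade is flat on the seats. Now to the knob.

```bash
python3 -m crank '[[[-1.7,0.7,1],0,160],[[-1.7,0.7,2],0,160],[[0,0,1],0,160],[[0,0,0],0,160],[[0,0,0],0,160]]'; python3 -c "
from h import *
to([.4637,-.2868,.088])
for c in('side',):
  im,d=get_image(c); cv2.imwrite('pics/%s8.png'%c,cv2.resize(im[200:320,220:360,::-1],None,fx=5,fy=5,interpolation=cv2.INTER_CUBIC))"
```

```text
clock: 13.45
position: [0.4691, -0.2782, 0.1548]
ee_rot: [-2.415, -2.007, -0.0]
force: [0.1, -0.4, 0.7]
width: 0.374
t 13.45 p [ 0.4691 -0.2782  0.1548] yaw 79.45 zax [-0.001  0.001 -1.   ] F [ 0.1 -0.4  0.7] w 0.374 j [-0.04  0.43  0.65  1.9  -0.32  0.92  0.58]
delta tool cm [-0.95 -0.37  6.68]
```

View pics/side8.png

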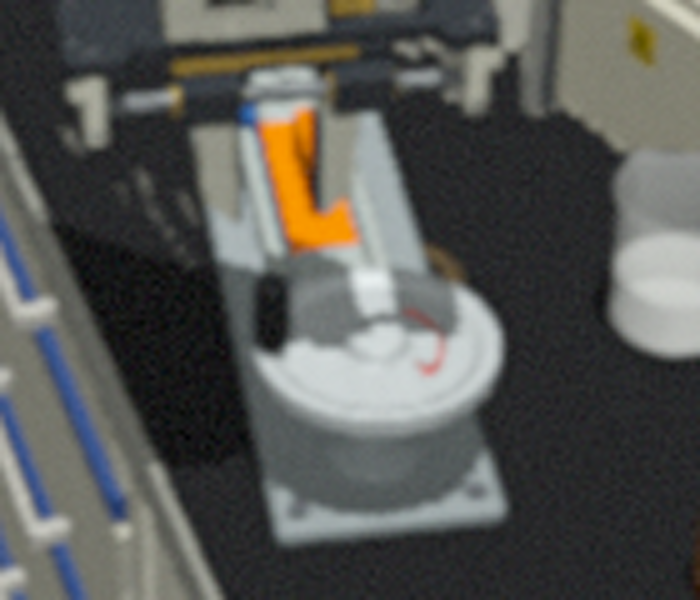

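```bash
python3 -m crank '[[[-0.95,-0.35,0],0,160],[[0,0,1],0,160],[[0,0,1],0,160],[[0,0,0],0,160],[[0,0,0],0,160]]'; python3 -c "
from h import *
to([.4637,-.2868,.088])
for c in('side',):
  im,d=get_image(c); cv2.imwrite('pics/%s9.png'%c,cv2.resize(im[200:320,220:360,::-1],None,fx=5,fy=5,interpolation=cv2.INTER_CUBIC))"
```

```text
clock: 14.0
position: [0.4633, -0.288, 0.1342]
ee_rot: [-2.417, -2.005, 0.001]
force: [0.9, -0.5, -0.3]
width: 0.372
t 14.0 p [ 0.4633 -0.288   0.1342] yaw 79.36 zax [-0.001  0.    -1.   ] F [ 0.9 -0.5 -0.3] w 0.372 j [-0.    0.46  0.63  1.92 -0.34  0.88  0.62]
delta tool cm [0.13 0.03 4.62]
```

View pics/side9.png

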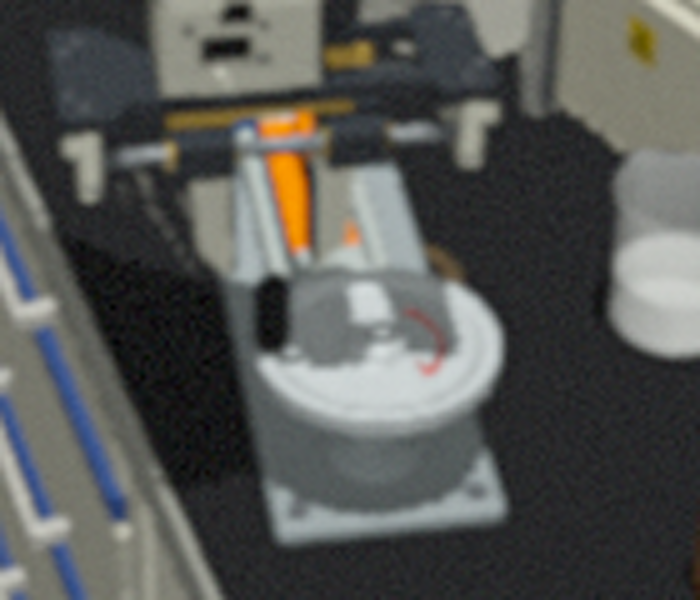

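The fingers straddle the knob column at x≈270 evenly. Descend and grip.

```bash
python3 -m crank '[[[0.1,0,1.5],0,160],[[0,0,1.5],0,160],[[0,0,1],0,160],[[0,0,0.5],0,160],[[0,0,0],0,160]]'; python3 -m crank '[[[0,0,0],0,200],[[0,0,0],0,225],[[0,0,0],0,255],[[0,0,0],0,255],[[0,0,0],0,255]]' 50; python3 -m crank '[[[0,0,0],0,255],[[0,0,0],0,255]]'; python3 -c "
from h import *
to([.4637,-.2868,.088])
for c in('side',):
  im,d=get_image(c); cv2.imwrite('pics/%s10.png'%c,cv2.resize(im[200:320,220:360,::-1],None,fx=5,fy=5,interpolation=cv2.INTER_CUBIC))"
```

```text
clock: 14.55
position: [0.4635, -0.2872, 0.0893]
ee_rot: [-2.417, -2.005, 0.001]
force: [0.1, -0.4, 0.5]
width: 0.371
clock: 15.05
position: [0.4637, -0.2875, 0.0902]
ee_rot: [2.418, 2.006, 0.0]
force: [-2.7, 0.6, 6.3]
width: 0.187
clock: 15.25
position: [0.4637, -0.2874, 0.0902]
ee_rot: [2.418, 2.006, 0.0]
force: [-2.6, 0.5, 7.4]
width: 0.182
t 15.25 p [ 0.4637 -0.2874  0.0902] yaw 79.36 zax [ 0.  0. -1.] F [-2.6  0.5  7.4] w 0.182 j [ 0.03  0.51  0.59  1.96 -0.4   0.79  0.67]
delta tool cm [ 0.06 -0.01  0.22]
```

View pics/side10.png

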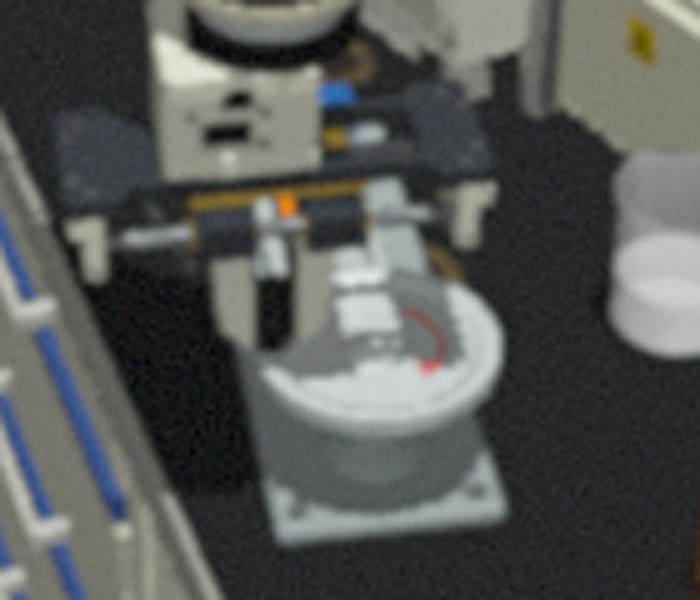

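The knob is between the pads at (275,310). Start winding in 10° steps, 50° per call.

```bash
cat > k.py <<'E'
from h import *
import json,os
s=monitor.observe();p=s["position"];M=Ro.from_rotvec(s["ee_rot"]).as_matrix()
C=np.array([.5129,-.2965]);ex=np.array([.983,-.182]);ey=np.array([.182,.983])
r=p[:2]-C;a=np.degrees(np.arctan2(r@ey,-(r@ex)))%360
rh=r/np.linalg.norm(r);tn=np.array([rh[1],-rh[0]])
F=s["force"];
print("t",s["clock"],"ang",round(a,1),"R",round(np.linalg.norm(r)*1e3,1),"Ft",round(-F[:2]@tn,1),"Fr",round(F[:2]@rh,1),"Fz",round(F[2],1),"w",round(s["width"],3),"z",round(p[2],4),"j7",round(s["joints"][6],2))
L=json.load(open("log.json")) if os.path.exists("log.json") else []
L.append([*p,*F,a]);json.dump([list(map(float,x)) for x in L],open("log.json","w"))
E
python3 k.py
python3 -m crank '[[[0.87,0.08,0],0,255],[[0.84,0.23,0],0,255],[[0.79,0.37,0],0,255],[[0.71,0.5,0],0,255],[[0.62,0.62,0],0,255]]' >/dev/null; python3 k.py
```

```text
t 15.3 ang 359.9 R 50.1 Ft 0.1 Fr 2.7 Fz 5.8 w 0.183 z 0.0902 j7 0.67
t 15.8 ang 46.8 R 49.9 Ft 11.5 Fr 2.8 Fz 11.9 w 0.184 z 0.0901 j7 0.59
```

```bash
python3 -m crank '[[[0.5,0.71,-0.05],0,255],[[0.37,0.79,-0.05],0,255],[[0.23,0.84,0],0,255],[[0.08,0.87,0],0,255],[[-0.08,0.87,0],0,255]]' >/dev/null; python3 k.py
python3 -m crank '[[[-0.23,0.84,0],0,255],[[-0.37,0.79,0],0,255],[[-0.5,0.71,0],0,255],[[-0.62,0.62,0],0,255],[[-0.71,0.5,0],0,255]]' >/dev/null; python3 k.py
```

```text
t 16.3 ang 97.0 R 49.8 Ft 10.5 Fr -0.6 Fz 7.5 w 0.181 z 0.0902 j7 0.56
t 16.8 ang 146.6 R 49.9 Ft 11.5 Fr -3.2 Fz 7.4 w 0.185 z 0.0902 j7 0.58
```

```bash
python3 -m crank '[[[-0.79,0.37,-0.05],0,255],[[-0.84,0.23,0],0,255],[[-0.87,0.08,0],0,255],[[-0.87,-0.08,0],0,255],[[-0.84,-0.23,0],0,255]]' >/dev/null; python3 k.py
```

```text
t 17.3 ang 193.7 R 50.0 Ft 13.7 Fr 2.2 Fz -3.8 w 0.184 z 0.0904 j7 0.63
```

```bash
python3 -m crank '[[[-0.79,-0.37,0],0,255],[[-0.71,-0.5,0],0,255],[[-0.62,-0.62,0],0,255]]' >/dev/null; python3 k.py
```

```text
t 17.6 ang 223.3 R 50.0 Ft 14.2 Fr 7.4 Fz -13.6 w 0.185 z 0.0906 j7 0.67
```

```bash
python3 -m crank '[[[-0.27,-0.34,0.1],0,255],[[-0.23,-0.37,0],0,255]]' >/dev/null; python3 k.py; python3 -m crank '[[[-0.2,-0.39,0],0,255]]' >/dev/null; python3 k.py;python3 -m crank '[[[-0.17,-0.4,0],0,255]]' >/dev/null; python3 k.py
```

```text
t 17.8 ang 233.5 R 50.1 Ft 14.8 Fr 5.3 Fz -7.7 w 0.185 z 0.0905 j7 0.69
t 17.9 ang 238.5 R 50.1 Ft 16.7 Fr 5.5 Fz -10.5 w 0.185 z 0.0905 j7 0.69
t 18.0 ang 243.6 R 50.1 Ft 15.6 Fr 5.3 Fz -11.3 w 0.186 z 0.0905 j7 0.7
```

```bash
python3 -m crank '[[[-0.1,-0.2,0.05],0,255]]' >/dev/null; python3 k.py; python3 -m crank '[[[-0.09,-0.2,0.05],0,255]]' >/dev/null; python3 k.py;python3 -m crank '[[[-0.08,-0.2,0],0,255]]' >/dev/null; python3 k.py; python3 -m crank '[[[-0.07,-0.2,0],0,255]]' >/dev/null; python3 k.py
```

```text
t 18.1 ang 246.4 R 50.2 Ft 16.2 Fr 1.2 Fz -2.9 w 0.182 z 0.0904 j7 0.7
t 18.2 ang 248.1 R 50.3 Ft 15.8 Fr 0.3 Fz 1.3 w 0.184 z 0.0903 j7 0.7
t 18.3 ang 250.4 R 50.3 Ft 16.2 Fr -0.7 Fz -3.7 w 0.184 z 0.0903 j7 0.71
t 18.4 ang 252.8 R 50.2 Ft 16.3 Fr 0.0 Fz -3.1 w 0.184 z 0.0904 j7 0.71
```

Steady at 16.2 N in motion with little side load. Stop, release, and lift straight up.

```bash
python3 -m crank '[[[0,0,0],0,255],[[0,0,0],0,255]]' >/dev/null; python3 k.py; python3 -m crank '[[[0,0,0],0,200],[[0,0,0],0,165],[[0,0,0],0,165],[[0,0,0],0,165]]'; python3 k.py; python3 -m crank '[[[0,0,-1],0,165],[[0,0,-2],0,165],[[0,0,-3],0,165],[[0,0,-3],0,165],[[0,0,-3],0,165]]'; python3 -m crank '[[[4,-4,-2],0,165],[[4,-4,-2],0,165],[[4,-4,0],0,165],[[4,-4,0],0,165],[[4,0,0],0,165]]';python3 -c "
from h import *
st()
for c in('side','top'):
  im,d=get_image(c); cv2.imwrite('pics/%s11.png'%c,im[...,::-1])"
```

```text
t 18.6 ang 253.3 R 50.3 Ft 14.2 Fr -1.3 Fz -2.0 w 0.183 z 0.0903 j7 0.71
clock: 19.0
position: [0.5121, -0.3477, 0.0891]
ee_rot: [-2.417, -2.005, 0.001]
force: [-0.1, -0.3, 0.3]
width: 0.347
t 19.0 ang 260.4 R 51.2 Ft -0.1 Fr 0.3 Fz 0.3 w 0.347 z 0.0891 j7 0.71
clock: 19.5
position: [0.5121, -0.348, 0.211]
ee_rot: [-2.418, -2.005, 0.0]
force: [-0.2, -0.1, 0.0]
width: 0.352
clock: 20.0
position: [0.4056, -0.1476, 0.2428]
ee_rot: [-2.419, -2.0, -0.001]
force: [1.8, -0.4, 0.9]
width: 0.354
t 20.0 p [ 0.4056 -0.1476  0.2428] yaw 79.17 zax [-0.001  0.002 -1.   ] F [ 1.8 -0.4  0.9] w 0.354 j [-0.37  0.09  0.66  2.03 -0.07  1.05  0.13]
```

View pics/top11.png

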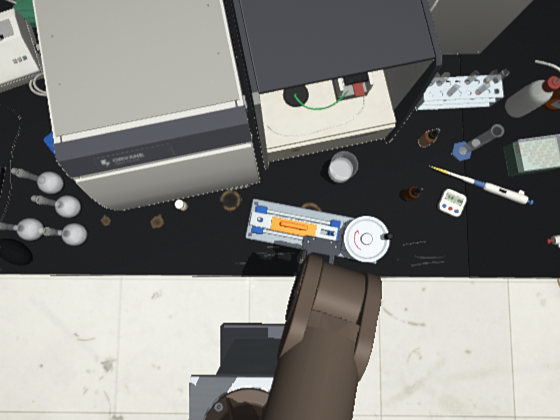

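View pics/side11.png

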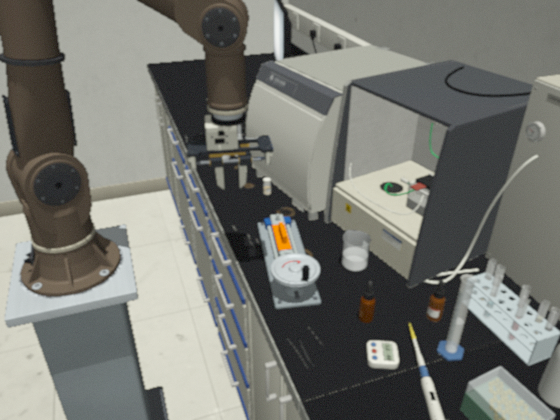

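The frame shows the blade on both posts and the knob at about (386,237). Bystanders look unmoved. I'll zoom in to check the wheel angle after release and the fit.

```bash
python3 -c "
from h import *
im,d=get_image('top'); cv2.imwrite('pics/top12.png',cv2.resize(im[190:270,240:400,::-1],None,fx=5,fy=5,interpolation=cv2.INTER_CUBIC))
c=get_calibration('top');v,u=np.mgrid[:420,:560]
W=(np.stack([(u-c['cx'])/c['fx']*d,(v-c['cy'])/c['fy']*d,d],-1)-c['t'])@np.array(c['R'])
np.save('W.npy',W)
# knob: points above z=.1 near wheel
C=np.array([.5129,-.2965]);m=(W[...,2]>.112)&(W[...,2]<.13)&(np.hypot(W[...,0]-C[0],W[...,1]-C[1])<.07)
k=W[m].mean(0);r=k[:2]-C;print(m.sum(),k,np.degrees(np.arctan2(r@[.182,.983],-(r@[.983,-.182])))%360,np.linalg.norm(r))
m=(im[...,0]>200)&(im[...,1]>100)&(im[...,1]<190)&(im[...,2]<110)&(u>260)&(u<330)&(v>200)&(v<250)
print(m.sum(),'orange z pct',np.percentile(W[m][:,2],[5,25,50,75,95]))
for l in['beaker','dropper','vial']:
  r=look_for(l,'top');print(l,[np.round(a['location'],3) for a in r[:1]])
"
```

```text
43 [ 0.51915826 -0.34543084  0.11997834] 252.22205026396773 0.04932943625876285
369 orange z pct [0.03641777 0.04225211 0.04459919 0.06699742 0.07099407]
beaker [array([ 0.708, -0.246,  0.036])]
dropper [array([ 0.634, -0.424,  0.059])]
vial []
```

View pics/top12.png

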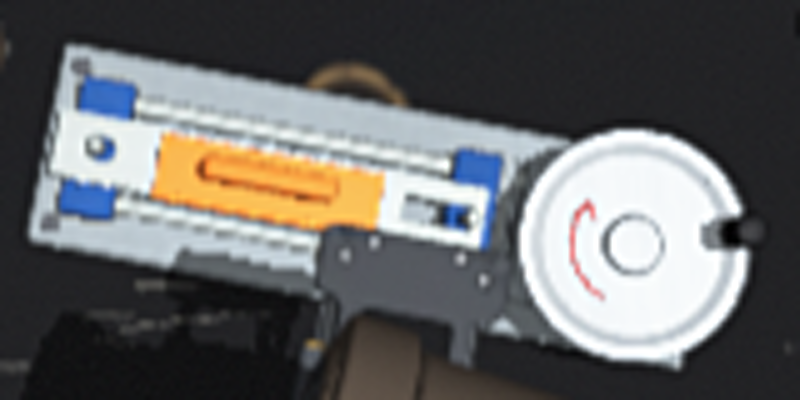

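The knob is at 252°, so it held where I left it. The sliding pin is at the slot's end and the blade is flat and taut. Hand in.

```bash
python3 -m crank '[[[0,0,0],0,165],[[0,0,0],0,165],[[0,0,0],0,165]]'; python3 -c "
from cell import workorder
print(workorder.sign_off())"
```

```text
clock: 20.6
position: [0.4102, -0.1488, 0.2424]
ee_rot: [-2.419, -2.004, 0.001]
force: [0.7, -0.6, -0.3]
width: 0.352
the job is handed in; nothing more can be done
None
```

The blade is on both posts and released, the wheel is wound to about 16 N, and the job was handed in at about 20.6 s of the 72 s allowed.

- **Blade:** The top picture after winding shows the fixed pin through the round hole and the sliding pin at the outer end of the slot. The guard measures about 43 mm above the worktop and the ridge about 68 mm, so the blade lies flat on the seats.
- **Tension:** I wound the knob clockwise about 253° (4.4 rad). The idle drag read 10.5–11.5 N, a little above the stated 10 N. The last four readings in motion were 15.8–16.3 N, and it read 14.2 N at rest. If that extra 1 N is sensor offset, the true tension is nearer 15 N, still within 14.5–19 N.
- **After release:** The arm sprang forward about 6 mm as the gripper opened. The knob still measures 252° in the picture, so the wheel stayed where it was left. The gripper is clear of everything.
- **Bystanders:** The beaker and dropper bottle were found within 4 mm of where they started, which is the detector's accuracy. In the last check `look_for` missed the vial, but a picture from just before it shows the vial at its original spot.
- **Possible brush:** While turning the blade, the gripper body passed close to the instrument, and the wrist read about 3 N. I don't know whether it touched.

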